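# Unlatch the stall's blue case and cover the steel cup

## Task

Swing the red-tipped latch lever on the front of the blue case aside so that it frees the lid, then lift the lid until it stands upright and stays open. Take the wooden cover with the knob out of the case and set it level on the rim of the steel cup, its plug down inside the mouth, without shoving the cup away, and leave the lid open. Do not knock aside the tape roll, the shakers or the toothpick glass.

Things in the scene. Friction and masses are not known exactly. Their poses are not given: they have to be found in the camera images.
- case: Blue case fixed to the counter, 160 mm deep (its x), 190 mm wide (its y), 92 mm high with lid shut. Origin: middle of its underside; x points away from the robot to the hinge side, z up. Lower tray 50 mm high, 5 mm walls. Inside, the cover leans on two black rails (35 degrees from level, low end and low stop at the left, +y); nothing else is in it.
- latch (a joint): Lever on the case's front, rad: 0 = upright, its nose over the lid's lip; grows as its tip swings down to the right (-y of the case), up to 1.6 (level). Nose clear of the lip from 0.55. Stays where left; needs 1 to 2 N at the tip. Pivot along the case's x at (-92, 0, 28) mm in the case frame; flat bar 16 mm wide, 5 mm thick, with a red end piece.
- latch_tip (a point): Centre of the lever's red end piece (12 mm along the case's x, 22 mm wide, 30 mm along the lever), 66 mm from the pivot; with the lever upright it is 94 mm above the counter, its top end 109 mm, 15 mm before the lid's front face. The point turns with the lever.
- lid (a joint): Lid of the case, rad: 0 = shut, 1.57 = upright, stop at 1.75. Stiff hinge: it stays at any angle; lifting at the handle takes about 4 N. While the latch is closed it cannot rise.
- lid_handle (a point): Middle of the black round handle bar on top of the lid: bar 12 mm thick, 90 mm long along the case's y, its axis 30 mm above the lid's top (24 mm clear below it) and 38 mm behind the lid's front face. Shut, it is 122 mm above the counter. Relative to the hinge it lies 122 mm to the front and 72 mm up.
- lid_hinge (a point): Middle of the lid's hinge line (along the case's y), on the top of the tray's back wall, 50 mm above the counter. The lid is a shell 160 mm deep, 190 mm wide and 42 mm high with 5 mm walls, open below; the point turns with the lid.
- cover: Loose wooden cover, 80 g: light disc 88 mm across, 6 mm thick; plug below, 56 mm across, 9 mm deep; dark knob above, 20 mm thick at its foot, 25 mm near its top, which is 38 mm above the disc's underside. Origin: centre of the disc's underside; z up through the knob. It starts on the case's sloping rails, knob leaning 35 degrees to the case's left.
- steel_cup: Loose, empty steel cup, 77 mm across the rim, narrower at the foot, 101 mm high, mouth about 68 mm across. Origin: centre of its underside; z up.
- tape_roll: Roll of brown tape lying flat, 96 mm across, 48 mm high, to the right of the case. Bystander. Origin: underside.
- shaker_1: Glass spice shaker with white contents and steel cap, 41 mm across, 87 mm high, at the back left. Bystander. Origin: underside.
- shaker_3: Glass spice shaker with dark contents and steel cap, 41 mm across, 87 mm high, at the back left. Bystander. Origin: underside.
- tooth_jar: Glass of toothpicks, 45 mm across, 72 mm high, to the right of the case. Bystander. Origin: underside.
There are look-alikes about, which are no part of the job. What is meant by the steel_cup is not purple, and is the larger of those in its own colour.

How it is judged:
By the outcome, as a careful person would: the job done as asked, in the order asked, and still so for the second after the job is handed in, with the robot touching nothing.
It also fails if it takes over 72 s, if anything falls off the work surface, if the arm or the gripper's body presses on something with over 40 N, if the wrist force passes 120 N, or if a joint passes its speed limit or range.

## Robot

A 6-joint arm with a two-finger parallel gripper is mounted at the origin on a cart in front of the work surface, level with it; the furniture and walls round the work are solid. World frame = base frame: x ahead of the robot, y to its left, z up, the work surface at z = 0. Lengths are in m, angles in rad, forces in N, time in s.
With the tool pointing down it reaches from about 0.375 to 0.9 m from the base axis. Payload 3.1 kg.
Tool frame: the origin (TCP) lies midway between the tips of the shut fingers; the grasp point (between the pads) lies 19 mm behind it; z points along the fingers, y is the line along which they close (so a half turn about z gives the same grasp; the last joint's range is limited). The gripper opens to 87 mm and grips with 3 to 60 N. Pads are 19 mm wide; open, the fingers measure 117 mm over their backs; the gripper's body (75 mm by 190 mm) begins 51 mm behind the grasp point.
Start: joints at [-1.292, 0.527, 1.433, -0, 1.181, -0.178], TCP at [0.276, -0.561, 0.223] pointing down, gripper open.
Joint ranges: [-3.08, 3.08], [-0.75, 2.2], [0.22, 2.44], [-1.43, 4.57], [0, 2.65], [-2.85, 2.85]. Speed limits (rad/s): [2.79, 2.79, 3.14, 3.14, 3.14, 3.14].

## Interface

Orientations are given as a unit quaternion [x, y, z, w].
In Python, from rig import robot gives the robot as it stands. The module is installed in compiled form; this text tells all that it offers.
- The arm moves only by the tool play_rows, never from a script. Its arguments are lists of equal length, an entry for each row: "gripper": the closure, from -1 (fully open) to 1 (shut); "delta_pos": the shift along the tool's x, y, z in cm, a list of three; "turn": the turn, a rotation vector about the tool's x, y, z in rad, a list of three. A call has 1 to 12 rows; each row is the pose to reach, as a shift and turn from the pose commanded when the call began, along the tool's axes at that moment; what a row does not reach only later rows make up. A row lasts 1/8 s, in which the tool goes at most 62.5 mm and 10.7 degrees, less where a joint would pass 70% of its speed; a pose out of reach is approached as far as the arm can. A call with a gripper value outside its range is refused whole. The fingers move at their own pace and stop on an object; "squeeze" is the grip in N (left out, the last holds). Time passes only in rows, so rows that repeat a pose let the fingers close. It gives the time, the measured TCP pose, the force, the opening and the grip force at its end, in the units of the state.
- robot.get_obs(): the state, without advancing time (a new reading comes with each control period).
- robot.camera(name): name is "scene" or "top" or "wrist"; returns a dict with "color" (480x640x3 uint8, red, green, blue), "vfov" (degrees; the focal length in pixels is half the picture's height over the tangent of half this angle, whatever the lens; pixels are square), "cx", "cy" (the principal point, pixels), "k1" (the pictures are not rectified: a ray, as slopes to the right and down, at radius r is drawn at 1 + k1 r^2 times it, then the intrinsics apply), "R" (3x3) and "t" (3): a world point X has camera coordinates R X + t. Camera axes: x right, y down, z forward; pixel columns grow to the right and rows downward; lengths in m; the calibration is good to about 2 mm. A picture is of the moment at which its call begins. There is no depth.
- robot.hand_in(): hands the job in; it is judged then, once.
The state is a dict: "time": time; "q": joint angles; "joint_velocities": joint speeds; "joint_torque": joint torques, N m; "position": TCP position; "tool_rot": TCP orientation; "ft_force": force on the tool from outside, world axes, zero at the start; "moment": the same for the moment, N m; "grip_width": finger opening in m; "grip_force": force on a finger pad.
Only numpy, scipy, OpenCV 4.12 (cv2) and the standard library are available. Lean on these libraries where they do the work, as an engineer would, in place of code of your own. Each camera call takes 0.05 s, during which the arm holds its last target. There are 200 camera calls.

## Working session

There is one attempt and no reset: what is moved stays moved. The work goes in short steps, Python scripts to look and compute and a tool call to move; the robot and the scene stay as the last step left them, time stands still between calls to the robot, and variables do not carry over. Pictures are saved under pics/ and viewed, at most 10 in all, crops included, and the job is handed in when it is done.

Besides the shell and the picture viewer there is one more tool, called after "Call:" as a command line: name --argument value ..., lists and objects as JSON in quotes. play_rows: Moves the arm, as the interface text tells. Its arguments: {"type":"object","properties":{"gripper":{"type":"array","items":{"type":"number"}},"delta_pos":{"type":"array","items":{"type":"array","items":{"type":"number"}}},"turn":{"type":"array","items":{"type":"array","items":{"type":"number"}}},"squeeze":{"type":"number"}},"required":["gripper","delta_pos","turn"]}

```bash
mkdir -p pics; cat > h.py <<'E'
import numpy as np, cv2
from rig import robot
from scipy.spatial.transform import Rotation as R
def snap(n,f):
    c=robot.camera(n); cv2.imwrite(f'pics/{f}.png',c['color'][:,:,::-1]); np.save(f'pics/{f}.npy',c,allow_pickle=True); return c
def load(f): return np.load(f'pics/{f}.npy',allow_pickle=True).item()
def proj(c,X):
    X=np.atleast_2d(X)@np.array(c['R']).T+c['t']; s=X[:,:2]/X[:,2:]
    s=s*(1+c['k1']*(s**2).sum(1,keepdims=True)); f=240/np.tan(np.radians(c['vfov'])/2)
    return s*f+[c['cx'],c['cy']]
def ray(c,u):
    f=240/np.tan(np.radians(c['vfov'])/2); d=(np.array(u,float)-[c['cx'],c['cy']])/f; s=d.copy()
    for _ in range(30): s=d/(1+c['k1']*(s@s))
    Rm=np.array(c['R']); return -Rm.T@c['t'], Rm.T@np.r_[s,1]
def atz(c,u,z):
    o,d=ray(c,u); return o+d*(z-o[2])/d[2]
E
python3 - <<'E'
from h import *
for n in ['scene','top']:
    c=snap(n,n+'0'); print(n,c['vfov'],c['k1'],-np.array(c['R']).T@c['t'])
o=robot.get_obs(); print(o)
E
```

```text
scene 51.4097669840413 -0.1177151566756559 [-0.04995026  0.62774271  0.65686422]
top 50.69587557702131 0.009318132838662514 [0.44965981 0.01452394 1.15496471]
{'time': 0.1, 'q': array([-1.29250154e+00,  5.28323043e-01,  1.43376323e+00, -4.60552132e-06,
        1.18143712e+00, -1.78495863e-01]), 'joint_velocities': array([-0.00141332, -0.00035528, -0.00372577, -0.00203575, -0.00032505,
        0.00053259]), 'joint_torque': array([ 2.53448854e-05, -4.40988028e+01, -1.77150500e+01,  6.34493446e-02,
        5.33559930e-02, -4.13491159e-05]), 'position': array([ 0.27551151, -0.56025983,  0.22170381]), 'tool_rot': array([ 9.74030319e-01,  2.26415561e-01, -5.02783031e-05, -9.64060933e-04]), 'ft_force': array([0.49974935, 0.3696752 , 0.86654306]), 'moment': array([5.71279818e-05, 2.17615493e-02, 4.03442535e-02]), 'grip_force': 0.0, 'grip_width': 0.08696242394929529}
```

View pics/scene0.png

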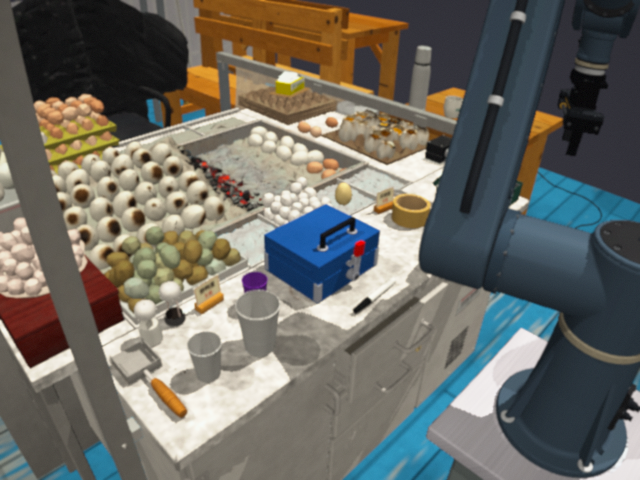

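View pics/top0.png

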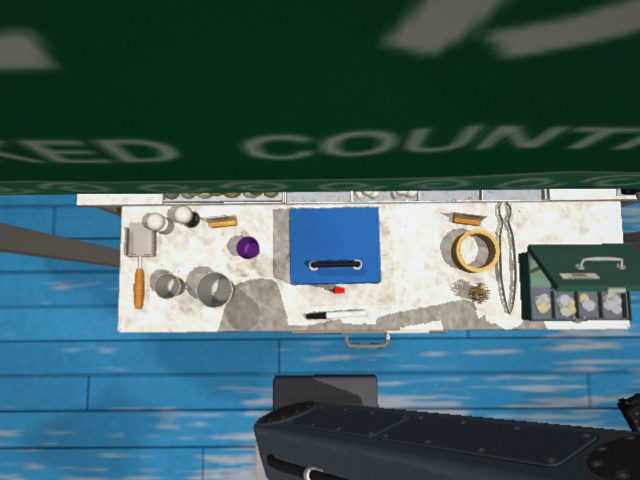

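The top view shows the case at (335,245), the latch tip at (339,291) and the tape at (475,250). Candidates for the cup are the large steel one at top (215,290) / scene (258,322), the small steel one at top (168,286) / scene (205,357), and the purple one at top (247,247). I choose the large steel cup and check it in a crop.

```bash
python3 - <<'E'
from h import *
from scipy.optimize import minimize
T=load('top0');S=load('scene0')
a=cv2.resize(T['color'][195:335,140:400],None,fx=3,fy=3,interpolation=3)
b=cv2.resize(S['color'][195:395,170:430],None,fx=3,fy=3,interpolation=3)
cv2.imwrite('pics/c1.png',np.vstack([a,])[:,:,::-1]);cv2.imwrite('pics/c2.png',b[:,:,::-1])
ms=[]
for c in (T,S):
    h=cv2.cvtColor(c['color'],cv2.COLOR_RGB2HSV); m=cv2.inRange(h,(105,170,50),(118,255,255)) 
    n,l,st,_=cv2.connectedComponentsWithStats(m)
    # component containing case
    p=(330,230) if c is T else (310,235)
    k=l[p[1],p[0]]; print(st[k]); m=np.uint8(l==k); m=cv2.morphologyEx(m,cv2.MORPH_CLOSE,np.ones((15,15)))
    ms.append(m)
def box(p):
    x,y,t=p; P=np.array([[i*.08,j*.095,k] for i in(-1,1) for j in(-1,1) for k in(0,.092)])
    M=R.from_euler('z',t).as_matrix(); return P@M.T+[x,y,0]
def cost(p):
    s=0
    for c,m in zip((T,S),ms):
        q=cv2.convexHull(np.float32(proj(c,box(p))))
        im=np.zeros((480*1,640),np.uint8); cv2.fillConvexPoly(im,np.int32(np.round(q*16)),1,cv2.LINE_AA,4)
        s+=1-(im&m).sum()/(im|m).sum()
    return s
x0=atz(T,(335,245),.092); print(x0)
r=minimize(cost,[x0[0],x0[1],0],method='Nelder-Mead',options=dict(initial_simplex=[[x0[0],x0[1],0],[x0[0]+.02,x0[1],0],[x0[0],x0[1]+.02,0],[x0[0],x0[1],.1]]))
print(r.x,r.fun)
p=r.x
def w(v): return R.from_euler('z',p[2]).apply(v)+[p[0],p[1],0]
for c,n in((T,'top'),(S,'scene')):
    print(n,'tip',proj(c,w([-.092,0,.094])),'handle',proj(c,w([-.042,0,.122])))
E
```

```text
[ 290  208   90   76 6163]
[ 265  205  113   93 6020]
[ 0.55149506 -0.01958452  0.092     ]
[ 0.55381264 -0.01930072  0.03104613] 0.16877817551859442
top tip [[336.88176803 287.73815732]] handle [[336.23104982 262.95109146]]
scene tip [[356.42584989 247.24413266]] handle [[338.21947488 225.9380261 ]]
```

View pics/c1.png

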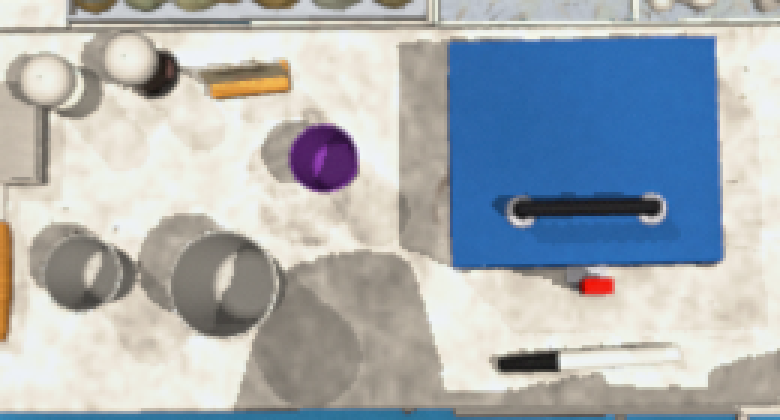

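View pics/c2.png

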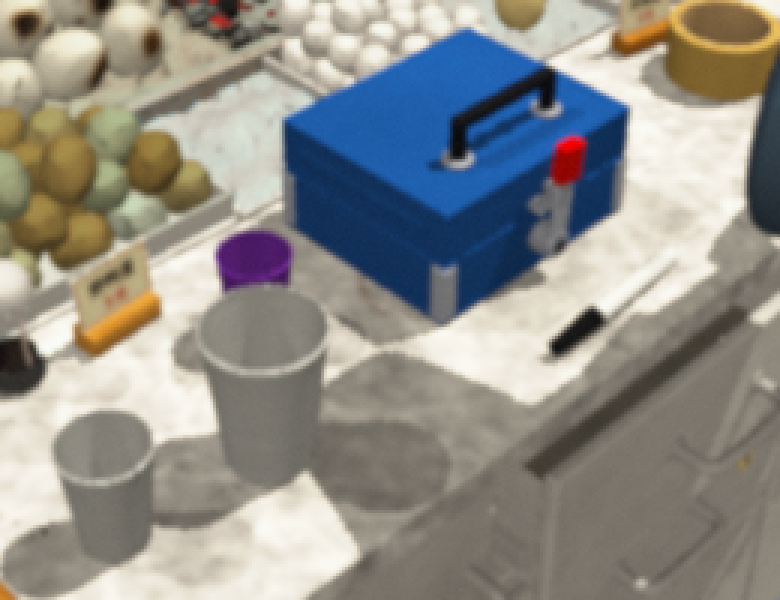

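The large steel cup is the right one: top crop (226,284), scene crop (262,385). The latch is nearly upright, with its red tip at top crop (597,286) and scene crop (568,160).

```bash
python3 - <<'E'
from h import *
from scipy.optimize import least_squares
T=load('top0');S=load('scene0')
f=lambda l:np.array(l)/3+[140,195]
g=lambda l:np.array(l)/3+[170,195]
ct=f([(449,38),(716,37),(723,260),(453,268)]); 
cs=g([(466,29),(285,120),(446,217),(629,106),(446,322)])
P=np.array([[.08,.095,.092],[.08,-.095,.092],[-.08,-.095,.092],[-.08,.095,.092]])
Ps=np.array([[.08,.095,.092],[.08,-.095,.092]])
W=lambda p,v:R.from_euler('z',p[2]).apply(v)+[p[0],p[1],0]
for u in ct: print(atz(T,u,.092).round(4))
# scene: far corner(+x?) order: back-left? camera at +y, -x side. (285,120)=back-left, (446,217)=front-left,(629,106)=front-right,(466,29)=back-right
Q=np.array([[.08,-.095,.092],[.08,.095,.092],[-.08,.095,.092],[-.08,-.095,.092],[-.08,.095,0]])
def res(p): return np.r_[(proj(T,W(p,P))-ct).ravel(),(proj(S,W(p,Q))-cs).ravel()]
r=least_squares(res,[.553,-.019,.03],loss='soft_l1'); p=r.x; print(p); print(res(p).reshape(-1,2).round(1))
print('handle',W(p,[-.042,0,.122]),'tip',W(p,[-.092,0,.094]),'hinge',W(p,[.08,0,.05]))
hs=[f([(518,211)])[0],f([(655,207)])[0]]
print('handle meas',[atz(T,u,.122).round(4) for u in hs])
# latch tip triangulate
def tri(us):
    A=np.zeros((3,3));b=np.zeros(3)
    for c,u in us:
        o,d=ray(c,u); d/=np.linalg.norm(d); M=np.eye(3)-np.outer(d,d); A+=M;b+=M@o
    return np.linalg.solve(A,b)
x=tri([(T,f((597,286))),(S,g((570,142)))]);print('tiptop',x)
# cup: fit rim circle z=.101 on both
c0=atz(T,f((226,284)),.101); print('cup top',c0, 'scene rim centre',atz(S,g((263,331)),.101))
th=np.linspace(0,2*np.pi,60)
def cup(x,y,r,z): return np.c_[x+r*np.cos(th),y+r*np.sin(th),0*th+z]
a=cv2.resize(T['color'][195:335,140:400],None,fx=3,fy=3,interpolation=3)
b=cv2.resize(S['color'][195:395,170:430],None,fx=3,fy=3,interpolation=3)
for im,c,o in((a,T,(140,195)),(b,S,(170,195))):
    for col,xy in(((255,0,0),c0),((0,255,0),atz(S,g((263,331)),.101))):
        q=(proj(c,cup(xy[0],xy[1],.0385,.101))-o)*3
        cv2.polylines(im,[np.int32(q)],True,col,1)
    B=W(p,np.array([[i,j,.092] for i,j in((.08,.095),(.08,-.095),(-.08,-.095),(-.08,.095))]))
    cv2.polylines(im,[np.int32((proj(c,B)-o)*3)],True,(255,255,0),1)
cv2.imwrite('pics/ov.png',cv2.resize(np.vstack([a,b])[:,:,::-1],None,fx=.58,fy=.58,interpolation=3))
# red in S/T centroid
for n,u,z in(('tape',(475,250),.048),('tooth',(477,292),.072)): print(n,atz(T,u,z))
E
```

```text
[0.6323 0.0756 0.092 ]
[ 0.6308 -0.1133  0.092 ]
[ 0.4736 -0.1144  0.092 ]
[0.4699 0.0735 0.092 ]
[ 0.55132774 -0.01877625  0.0123879 ]
[[-0.7  1. ]
 [-0.3 -0.8]
 [ 0.2  0.5]
 [-0.8 -0.1]
 [ 0.9 -2.5]
 [-1.2 -1.9]
 [ 0.7 -1.1]
 [ 1.4 -1.3]
 [-0.7  0.8]]
handle [ 0.50933097 -0.01929653  0.122     ] tip [ 0.4593348  -0.01991591  0.094     ] hinge [ 0.6313216  -0.01778525  0.05      ]
handle meas [array([0.5075, 0.0275, 0.122 ]), array([ 0.5092, -0.0656,  0.122 ])]
tiptop [ 0.45653805 -0.02584859  0.10673854]
cup top [0.46022664 0.23013465 0.101     ] scene rim centre [0.45578658 0.23795371 0.101     ]
tape [ 0.54151575 -0.3259348   0.048     ]
tooth [ 0.45043144 -0.31875631  0.072     ]
```

View pics/ov.png

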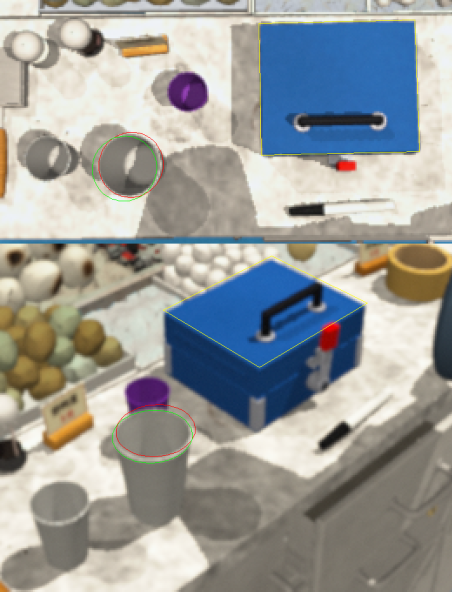

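The overlay confirms the case fit, and the cup is near (0.459, 0.232). I'll write a planning helper for tool-frame deltas and start moving to the left of the latch tip.

```bash
cat >> h.py <<'E'
def rot(yaw,pitch=0):  # tool down with tool x at yaw; pitch: about world y, + = fingers point toward -x
    return R.from_euler('y',pitch)*R.from_matrix(np.array([[np.cos(yaw),np.sin(yaw),0],[np.sin(yaw),-np.cos(yaw),0],[0,0,-1]]))
def plan(ts,tol=None):
    o=robot.get_obs(); p=o['position']; r=R.from_quat(o['tool_rot'])
    print('t',round(o['time'],2),'pos',p.round(4),'F',o['ft_force'].round(1),'w',round(o['grip_width'],4),'gf',round(o['grip_force'],1))
    for t in ts:
        q=rot(*t[3:]); print((r.inv().apply(np.array(t[:3])-p)*100).round(1).tolist(),(r.inv()*q).as_rotvec().round(2).tolist())
E
python3 -c "
from h import *
plan([(.45,.035,.2,0),(.456,.035,.085,0)])"
```

```text
t 0.1 pos [ 0.2755 -0.5603  0.2217] F [0.5 0.4 0.9] w 0.087 gf 0.0
[41.9, -45.7, 2.3] [-0.0, 0.0, 0.46]
[42.4, -45.4, 13.8] [-0.0, 0.0, 0.46]
```

Call:
play_rows --gripper '[1, 1, 1, 1, 1, 1, 1, 1, 1, 1, 1, 1]' --squeeze 15 --delta_pos '[[3.5, -3.8, 0.2], [7, -7.6, 0.4], [10.5, -11.4, 0.6], [14, -15.2, 0.8], [17.5, -19, 1], [21, -22.8, 1.2], [24.5, -26.6, 1.4], [28, -30.4, 1.6], [31.5, -34.3, 1.8], [35, -38, 2], [38.5, -42, 2.2], [41.9, -45.7, 2.3]]' --turn '[[0, 0, 0.04], [0, 0, 0.08], [0, 0, 0.12], [0, 0, 0.16], [0, 0, 0.2], [0, 0, 0.24], [0, 0, 0.28], [0, 0, 0.32], [0, 0, 0.36], [0, 0, 0.4], [0, 0, 0.44], [0, 0, 0.46]]'

```text
time: 1.6
position: [0.4502, 0.0359, 0.1993]
tool_rot: [1.0, -0.002, -0.0, -0.0]
ft_force: [0.8, 0.0, -0.0]
grip_width: 0.0002
grip_force: 0.0
```

```bash
python3 - <<'E'
from h import *
plan([(.456,.035,.085,0)])
c=snap('wrist','w1')
o=robot.get_obs();r=R.from_quat(o['tool_rot']);print(robot.get_obs()['q'].round(2), r.as_matrix().round(3).tolist())
print(r.inv().apply(-np.array(c['R']).T@c['t']-o['position']),(np.array(c['R'])@r.as_matrix()).round(2).tolist())
print(proj(c,[[.4593,-.020,.109]]))
E
```

```text
t 1.6 pos [0.4502 0.0359 0.1993] F [ 0.8  0.  -0. ] w 0.0002 gf 0.0
[0.6, 0.1, 11.4] [-0.0, 0.0, -0.0]
[-0.16  0.33  1.88  0.01  0.93  1.41] [[1.0, -0.001, 0.001], [-0.001, -1.0, 0.004], [0.001, -0.004, -1.0]]
[ 0.07695995  0.00383766 -0.16306071] [[-0.0, 1.0, -0.0], [-0.96, -0.0, -0.29], [-0.29, 0.0, 0.96]]
[[393.25644846 228.23733064]]
```

View pics/w1.png

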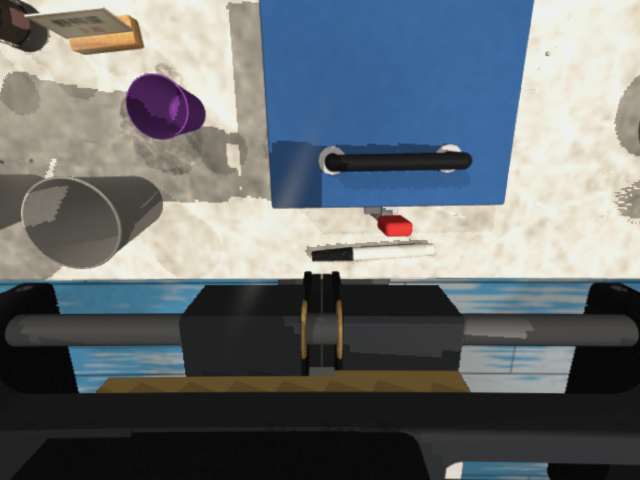

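The wrist view shows the red tip at (395,226), the handle from (333,161) to (463,159), the lid's front edge at row 206 and the cup rim at (72,222). That matches the fit. Now I descend and push the latch right and down.

```bash
python3 - <<'E'
from h import *
c=load('w1')
for n,u,z in (('L',(272,208),.092),('R',(505,204),.092),('hL',(333,161),.122),('hR',(463,159),.122),('cup',(72,222),.101),('tip',(395,221),.109),('back',(262,0),.092)): print(n,atz(c,u,z).round(4))
plan([(.456,.035,.08,0),(.456,-.045,.062,0),(.456,-.065,.05,0),(.456,-.03,.16,0)])
E
```

```text
L [0.4722 0.0769 0.092 ]
R [ 0.4748 -0.1133  0.092 ]
hL [0.5118 0.028  0.122 ]
hR [ 0.5127 -0.0627  0.122 ]
cup [0.463  0.2348 0.101 ]
tip [ 0.4651 -0.021   0.109 ]
back [0.6183 0.0769 0.092 ]
t 1.65 pos [0.4512 0.0407 0.1994] F [1.1 2.5 0.8] w 0.0005 gf 0.0
[0.5, 0.6, 11.9] [-0.0, -0.0, -0.0]
[0.5, 8.6, 13.7] [-0.0, -0.0, -0.0]
[0.5, 10.6, 14.9] [-0.0, -0.0, -0.0]
[0.5, 7.1, 3.9] [-0.0, -0.0, -0.0]
```

Call:
play_rows --gripper '[1, 1, 1, 1, 1, 1, 1, 1, 1, 1, 1, 1]' --delta_pos '[[0.3, 0.1, 4], [0.6, 0.1, 8], [0.6, 0.1, 11.5], [0.6, 0.1, 11.5], [0.6, 1.5, 11.7], [0.6, 3, 12], [0.6, 4.5, 12.3], [0.6, 6, 12.8], [0.6, 7.5, 13.4], [0.6, 8.7, 14.1], [0.6, 9.7, 14.9], [0.6, 9.9, 14.9]]' --turn '[[0, 0, 0], [0, 0, 0], [0, 0, 0], [0, 0, 0], [0, 0, 0], [0, 0, 0], [0, 0, 0], [0, 0, 0], [0, 0, 0], [0, 0, 0], [0, 0, 0], [0, 0, 0]]'

```text
time: 3.15
position: [0.4545, -0.0587, 0.0477]
tool_rot: [1.0, -0.006, -0.002, -0.006]
ft_force: [15.1, 38.9, -17.9]
grip_width: 0.0002
grip_force: 19.3
```

Call:
play_rows --gripper '[1, 1, 1, 1, 1, 1]' --delta_pos '[[-0.2, -1.2, -0.5], [-0.3, -2, -3], [0, -2, -8], [0, -2, -13], [0, -2, -15], [0, -2, -15]]' --turn '[[0, 0, 0], [0, 0, 0], [0, 0, 0], [0, 0, 0], [0, 0, 0], [0, 0, 0]]'

```text
time: 3.9
position: [0.4567, -0.046, 0.2018]
tool_rot: [1.0, -0.002, 0.002, 0.001]
ft_force: [0.5, -1.2, -0.4]
grip_width: 0.0005
grip_force: 0.0
```

```bash
python3 - <<'E'
from h import *
plan([])
c=snap('wrist','w2')
h=cv2.cvtColor(c['color'],cv2.COLOR_RGB2HSV); m=cv2.inRange(h,(0,180,120),(6,255,255))|cv2.inRange(h,(175,180,120),(180,255,255))
print(m.sum()/255, cv2.moments(m,True)['m10']/max(1,m.sum()/255),cv2.moments(m,True)['m01']/max(1,m.sum()/255))
for t in (0,.5,.8,1,1.2,1.4,1.6): print(t,proj(c,[.4595,-.02-.066*np.sin(t),.028+.066*np.cos(t)]))
E
```

```text
t 3.9 pos [ 0.4567 -0.046   0.2018] F [ 0.5 -1.2 -0.4] w 0.0005 gf 0.0
302.0 357.83112582781456 219.59271523178808
0 [[290.68296461 231.00079867]]
0.5 [[328.14014412 228.41480203]]
0.8 [[345.34635846 224.94006732]]
1 [[353.39252564 222.15917598]]
1.2 [[358.46640228 219.21384343]]
1.4 [[360.62055524 216.2620766 ]]
1.6 [[360.06453542 213.43331744]]
```

View pics/w2.png

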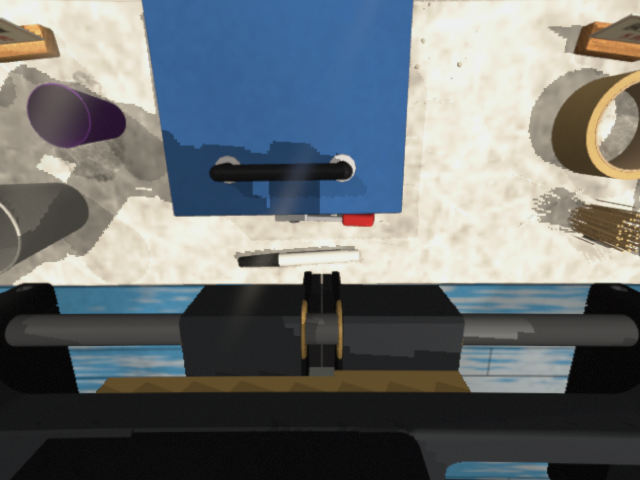

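The latch has swung to about 1.2 to 1.3 rad, with the red piece at (358,220). Next is the handle.

```bash
python3 - <<'E'
from h import *
c=load('w2')
print(atz(c,(214,173),.122),atz(c,(350,171),.122))
plan([(.511,-.018,.2,np.pi/2+.01),(.511,-.018,.105,np.pi/2+.01)])
E
```

```text
[0.51034137 0.03094463 0.122     ] [ 0.51157425 -0.06634212  0.122     ]
t 3.95 pos [ 0.4558 -0.0456  0.2005] F [0.5 0.4 0.9] w 0.0006 gf 0.0
[5.5, -2.8, 0.1] [0.0, 0.0, -1.58]
[5.5, -2.8, 9.6] [0.0, 0.0, -1.58]
```

Call:
play_rows --gripper '[0, 0, 0, 0, 0, 0, 0, 0, 0, 0, 0, 0]' --delta_pos '[[1, -0.5, 0], [2, -1, 0], [3, -1.5, 0], [4, -2, 0], [5, -2.5, 0], [5.5, -2.8, 0], [5.5, -2.8, 0], [5.5, -2.8, 0], [5.5, -2.8, 0.1], [5.5, -2.8, 3], [5.5, -2.8, 7], [5.5, -2.8, 7]]' --turn '[[0, 0, -0.18], [0, 0, -0.36], [0, 0, -0.54], [0, 0, -0.72], [0, 0, -0.9], [0, 0, -1.08], [0, 0, -1.26], [0, 0, -1.44], [0, 0, -1.58], [0, 0, -1.58], [0, 0, -1.58], [0, 0, -1.58]]'

```text
time: 5.45
position: [0.5073, -0.0166, 0.1266]
tool_rot: [0.705, 0.709, -0.003, -0.005]
ft_force: [-0.7, -0.2, -0.0]
grip_width: 0.0436
grip_force: 0.0
```

```bash
python3 -c "
from h import *
plan([(.511,-.018,.105,np.pi/2+.01)])"
```

```text
t 5.45 pos [ 0.5073 -0.0166  0.1266] F [-0.7 -0.2 -0. ] w 0.0436 gf 0.0
[-0.1, 0.4, 2.2] [-0.01, -0.0, -0.0]
```

Call:
play_rows --gripper '[0, 0, 1, 1, 1, 1]' --squeeze 12 --delta_pos '[[0, 0.2, 1.5], [0, 0.2, 2.0], [0, 0.2, 2.0], [0, 0.2, 2.0], [0, 0.2, 2.0], [0, 0.2, 2.0]]' --turn '[[0, 0, 0], [0, 0, 0], [0, 0, 0], [0, 0, 0], [0, 0, 0], [0, 0, 0]]'

```text
time: 6.2
position: [0.5112, -0.017, 0.1107]
tool_rot: [0.705, 0.71, -0.001, -0.001]
ft_force: [-5.7, -1.5, 5.7]
grip_width: 0.0112
grip_force: 10.9
```

```bash
python3 - <<'E'
from h import *
p=robot.get_obs()['position']
# arc relative to grasp point at handle; hinge from handle offset
d=np.array([-.122,.072])
ts=[]
for a in np.radians(np.arange(10,101,10)):
    v=np.array([np.cos(a)*d[0]+np.sin(a)*d[1], -np.sin(a)*d[0]+np.cos(a)*d[1]])-d
    ts.append((p[0]+v[0],p[1]+v[0]*.012,p[2]+v[1],np.pi/2+.01))
plan(ts)
E
```

```text
t 6.2 pos [ 0.5112 -0.017   0.1107] F [-5.7 -1.5  5.7] w 0.0112 gf 10.9
[0.0, 1.4, -2.0] [-0.0, -0.0, -0.0]
[0.0, 3.2, -3.8] [-0.0, -0.0, -0.0]
[0.0, 5.2, -5.2] [-0.0, -0.0, -0.0]
[0.0, 7.5, -6.2] [-0.0, -0.0, -0.0]
[0.1, 9.8, -6.8] [-0.0, -0.0, -0.0]
[0.1, 12.3, -7.0] [-0.0, -0.0, -0.0]
[0.1, 14.8, -6.8] [-0.0, -0.0, -0.0]
[0.1, 17.1, -6.1] [-0.0, -0.0, -0.0]
[0.1, 19.4, -5.1] [-0.0, -0.0, -0.0]
[0.1, 21.4, -3.6] [-0.0, -0.0, -0.0]
```

Call:
play_rows --gripper '[1, 1, 1, 1, 1, 1, 1, 1]' --squeeze 20 --delta_pos '[[0, 0, 0], [0, 0.6, -1.0], [0, 1.4, -2.0], [0, 2.2, -2.9], [0, 3.2, -3.8], [0, 4.2, -4.5], [0, 5.2, -5.2], [0, 5.2, -5.2]]' --turn '[[0, 0, 0], [0, 0, 0], [0, 0, 0], [0, 0, 0], [0, 0, 0], [0, 0, 0], [0, 0, 0], [0, 0, 0]]'

```text
time: 7.2
position: [0.5632, -0.0164, 0.1644]
tool_rot: [0.705, 0.709, -0.002, -0.002]
ft_force: [-8.2, -0.8, 11.1]
grip_width: 0.0111
grip_force: 20.0
```

```bash
python3 -c "
from h import *
plan([])
snap('scene','s2')"
```

```text
t 7.2 pos [ 0.5632 -0.0164  0.1644] F [-8.2 -0.8 11.1] w 0.0111 gf 20.0
```

View pics/s2.png

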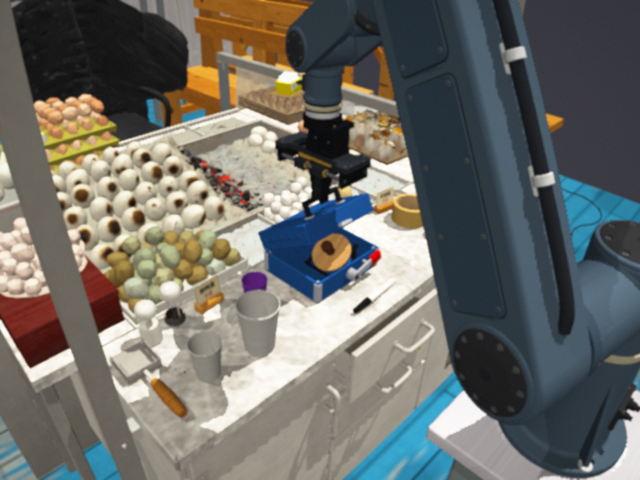

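The lid is rising with the handle held; it stands at about 30°, and the cover is visible at (332,250). I continue the arc.

Call:
play_rows --gripper '[1, 1, 1, 1, 1, 1, 1, 1, 1, 1, 1, 1]' --delta_pos '[[0, 1.1, -0.6], [0, 2.3, -1.0], [0, 3.4, -1.3], [0, 4.6, -1.6], [0, 5.8, -1.8], [0, 7.1, -1.8], [0, 8.4, -1.7], [0, 9.6, -1.6], [0, 10.8, -1.3], [0, 11.9, -0.9], [0, 13.0, -0.4], [0, 13.0, -0.4]]' --turn '[[0, 0, 0], [0, 0, 0], [0, 0, 0], [0, 0, 0], [0, 0, 0], [0, 0, 0], [0, 0, 0], [0, 0, 0], [0, 0, 0], [0, 0, 0], [0, 0, 0], [0, 0, 0]]'

```text
time: 8.75
position: [0.6968, -0.0155, 0.1654]
tool_rot: [0.705, 0.709, 0.001, 0.001]
ft_force: [1.2, 4.7, -2.1]
grip_width: 0.0113
grip_force: 20.0
```

Call:
play_rows --gripper '[1, 1, 1, 1]' --delta_pos '[[0, 0.9, 0.4], [0, 1.7, 0.9], [0, 2.3, 1.3], [0, 2.3, 1.3]]' --turn '[[0, 0, 0], [0, 0, 0], [0, 0, 0], [0, 0, 0]]'

```text
time: 9.25
position: [0.7183, -0.0155, 0.1527]
tool_rot: [0.705, 0.709, 0.0, -0.0]
ft_force: [0.3, 4.1, -2.8]
grip_width: 0.0112
grip_force: 20.0
```

```bash
python3 -c "
from h import *
plan([])
c=snap('scene','s3'); snap('top','t3')
cv2.imwrite('pics/s3c.png',cv2.resize(c['color'][150:350,200:440],None,fx=2,fy=2)[:,:,::-1])"
```

```text
t 9.25 pos [ 0.7183 -0.0155  0.1527] F [ 0.3  4.1 -2.8] w 0.0112 gf 20.0
```

View pics/s3c.png

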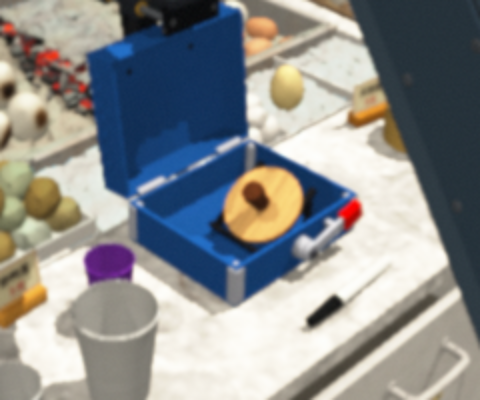

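The lid stands at about 97°. I release with a small opening and rise straight up.

Call:
play_rows --gripper '[0.55, 0.55, 0.55, 0.55, 0.55, 0.55, 0.55, 0.55]' --delta_pos '[[0, 0, 0], [0, 0, 0], [0, 0, -1], [0, 0, -2.5], [0, 0, -4.5], [0, 0, -8], [0, 0, -12], [0, 0, -14]]' --turn '[[0, 0, 0], [0, 0, 0], [0, 0, 0], [0, 0, 0], [0, 0, 0], [0, 0, 0], [0, 0, 0], [0, 0, 0]]'

```text
time: 10.35
position: [0.7194, -0.0163, 0.2986]
tool_rot: [0.705, 0.709, 0.002, 0.003]
ft_force: [0.6, 0.0, -0.0]
grip_width: 0.0193
grip_force: 0.0
```

```bash
python3 -c "
from h import *
plan([(.40,.03,.33,np.pi/2),(.40,.03,.30,np.pi/2)])"
```

```text
t 10.35 pos [ 0.7194 -0.0163  0.2986] F [ 0.6  0.  -0. ] w 0.0193 gf 0.0
[4.8, -31.9, -3.4] [0.01, 0.0, 0.01]
[4.8, -31.9, -0.4] [0.01, 0.0, 0.01]
```

Call:
play_rows --gripper '[0, 0, 0, 0, 0, 0, 0, 0, 0, 0, 0, 0]' --delta_pos '[[0, -2, -0.5], [0, -5, -0.5], [0, -8, -0.5], [0, -11, -0.5], [0, -14, -0.5], [0, -17, -0.5], [0, -20, -0.5], [0, -22, -0.5], [0, -24, -0.5], [0, -24, -0.5], [0, -24, -0.5], [0, -24, -0.5]]' --turn '[[0, 0, 0], [0, 0, -0.1], [0, 0, -0.28], [0, 0, -0.46], [0, 0, -0.64], [0, 0, -0.82], [0, 0, -1.0], [0, 0, -1.18], [0, 0, -1.36], [0, 0, -1.57], [0, 0, -1.57], [0, 0, -1.57]]'

```text
time: 11.85
position: [0.4785, -0.0175, 0.2993]
tool_rot: [-0.001, 1.0, -0.0, 0.001]
ft_force: [-0.0, -0.6, 0.8]
grip_width: 0.0432
grip_force: 0.0
```

```bash
python3 - <<'E'
from h import *
plan([]); print(robot.get_obs()['q'].round(2))
ims=[]
for n in('wrist','scene','top'):
    c=snap(n,n+'4'); ims.append(c['color'])
w=cv2.resize(ims[0],(400,300)); s=cv2.resize(ims[1][150:390,180:500],(400,300)); t=cv2.resize(ims[2][180:330,120:520],(800,300))
cv2.imwrite('pics/all4.png',np.vstack([np.hstack([w,s]),t])[:,:,::-1])
E
```

```text
t 11.85 pos [ 0.4785 -0.0175  0.2993] F [-0.  -0.6  0.8] w 0.0432 gf 0.0
[-0.27  0.23  1.69 -0.    1.22 -1.84]
```

View pics/all4.png

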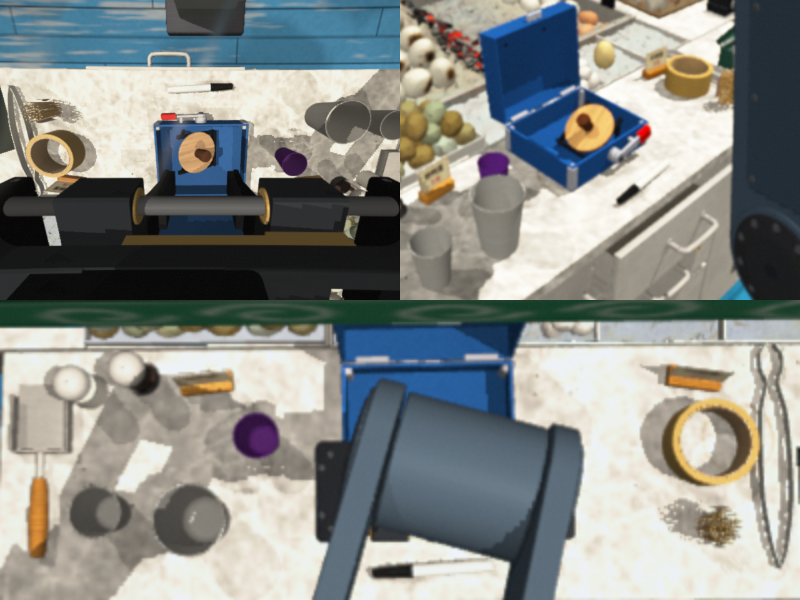

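The view shows the lid standing open. The cover is at wrist (315,243) with its knob at (325,250), and the cup rim is at wrist (557,195). I fit the cover's position numerically.

```bash
cat > fit.py <<'E'
from h import *
from scipy.optimize import minimize
W4=load('wrist4');S4=load('scene4')
def mask(c,seed,rad):
    h=cv2.cvtColor(c['color'],cv2.COLOR_RGB2HSV); m=cv2.inRange(h,(5,40,40),(24,255,255))
    z=np.zeros_like(m); cv2.circle(z,seed,rad,255,-1); m&=z
    m=cv2.morphologyEx(m,cv2.MORPH_OPEN,np.ones((3,3)))
    n,l,st,_=cv2.connectedComponentsWithStats(m); k=1+st[1:,4].argmax(); cs,_=cv2.findContours(np.uint8(l==k),cv2.RETR_EXTERNAL,cv2.CHAIN_APPROX_NONE)
    hull=cv2.convexHull(cs[0]); z=np.zeros_like(m); cv2.fillConvexPoly(z,hull,1); print(st[k]); return z
E
cat > fit4.py <<'E'
from fit import *
t=np.radians(35)
Rc=R.from_euler('z',.0124)*R.from_euler('x',-t)
th=np.linspace(0,2*np.pi,60)
def circ(r,z): return np.c_[r*np.cos(th),r*np.sin(th),0*th+z]
P=np.vstack([circ(.044,0),circ(.044,.006),circ(.0125,.036),circ(.010,.038)])
views=[(W4,mask(W4,(315,243),60),3.),(S4,mask(S4,(330,250),45),3.)]
def cost(p,vs):
    s=0
    for c,m,_ in vs:
        q=cv2.convexHull(np.float32(proj(c,Rc.apply(P)+p)))
        im=np.zeros((480,640),np.uint8); cv2.fillConvexPoly(im,np.int32(np.round(q*16)),1,8,4)
        s+=1-(im&m).sum()/(im|m).sum()
    return s
x0=np.array([.545,-.03,.035])
for vs in(views,views[:1],views[1:]):
    r=minimize(cost,x0,args=(vs,),method='Nelder-Mead',options=dict(initial_simplex=x0+np.vstack([np.zeros(3),np.eye(3)*.02])))
    print(r.x.round(4),round(r.fun,3),'knobtop',(Rc.apply([0,0,.038])+r.x).round(4))
    for c,_,_ in views: print(' knobtop px',proj(c,Rc.apply([0,0,.038])+r.x).round(1))
# dark knob centroid in wrist
for c,m,_ in views:
    h=cv2.cvtColor(c['color'],cv2.COLOR_RGB2HSV); k=cv2.erode(m,np.ones((3,3)))&np.uint8(h[:,:,2]<130)
    ys,xs=np.nonzero(k); print('dark',len(xs),xs.mean(),ys.mean(),xs.min(),xs.max(),ys.min(),ys.max())
E
python3 fit4.py
```

```text
[ 286  211   59   66 3065]
[ 311  232   42   40 1221]
[ 0.5321 -0.0252  0.0445] 0.085 knobtop [ 0.5319 -0.0034  0.0756]
 knobtop px [[332.4 249.8]]
 knobtop px [[324.4 244.1]]
[ 0.5331 -0.0255  0.0444] 0.024 knobtop [ 0.5329 -0.0037  0.0755]
 knobtop px [[332.1 250.5]]
 knobtop px [[324.2 243.9]]
[ 0.5349 -0.0295  0.041 ] 0.047 knobtop [ 0.5346 -0.0077  0.0721]
 knobtop px [[328.8 251. ]]
 knobtop px [[324.8 244.2]]
dark 457 325.3501094091904 246.71772428884026 300 343 212 258
dark 116 328.0258620689655 248.1551724137931 322 351 242 255
```

```bash
cat >> h.py <<'E'
C0=np.array([.5331,-.0262,.0442]); RT=R.from_euler('z',.0124)*R.from_euler('x',-np.radians(35)); 
def plan2(ps,Rt):
    o=robot.get_obs(); p=o['position']; r=R.from_quat(o['tool_rot'])
    print('t',round(o['time'],2),'pos',p.round(4),'F',o['ft_force'].round(1),'w',round(o['grip_width'],4),'gf',round(o['grip_force'],1),'q',o['q'].round(2))
    for t in ps: print((r.inv().apply(np.array(t)-p)*100).round(2).tolist(),(r.inv()*Rt).as_rotvec().round(3).tolist())
E
python3 -c "
from h import *
a=RT.apply([0,0,1])
plan2([C0+.13*a,C0+.07*a,C0+.010*a],RT*rot(np.pi))"
```

```text
t 12.0 pos [ 0.4782 -0.0174  0.2987] F [ 0.  -0.3  0. ] w 0.0433 gf 0.0 q [-0.27  0.23  1.69 -0.    1.22 -1.85]
[-5.41, 6.55, 14.8] [0.611, -0.002, -0.008]
[-5.44, 3.11, 19.72] [0.611, -0.002, -0.008]
[-5.47, -0.33, 24.63] [0.611, -0.002, -0.008]
```

Call:
play_rows --gripper '[0, 0, 0, 0, 0, 0, 0, 0]' --delta_pos '[[-1, 1.5, 1], [-2, 3, 3], [-3, 4.5, 5.5], [-4.5, 6, 9], [-5.4, 6.5, 12], [-5.4, 6.55, 14.8], [-5.4, 6.55, 14.8], [-5.4, 6.55, 14.8]]' --turn '[[0.15, 0, 0], [0.3, 0, 0], [0.45, 0, 0], [0.611, 0, -0.01], [0.611, 0, -0.01], [0.611, 0, -0.01], [0.611, 0, -0.01], [0.611, 0, -0.01]]'

```text
time: 13.0
position: [0.5322, 0.0483, 0.1513]
tool_rot: [-0.007, 0.954, -0.301, 0.001]
ft_force: [0.1, -0.9, 1.2]
grip_width: 0.0433
grip_force: 0.0
```

```bash
python3 -c "
from h import *
a=RT.apply([0,0,1])
plan2([C0+.07*a,C0+.010*a],RT*rot(np.pi))
c=snap('wrist','w5')
q=proj(c,np.array([C0+.038*a,C0+.006*a]));print(q)
h=cv2.cvtColor(c['color'],cv2.COLOR_RGB2HSV)
m=cv2.inRange(h,(5,40,40),(24,255,255)); z=np.zeros_like(m); cv2.circle(z,tuple(int(v) for v in q[1]),110,255,-1); m&=z
d=np.uint8((h[:,:,2]<130)&(h[:,:,1]>90)&(h[:,:,0]<20))*z
n,l,st,ce=cv2.connectedComponentsWithStats(m);print(st[1:][st[1:,4]>300],ce[1:][st[1:,4]>300])
n,l,st,ce=cv2.connectedComponentsWithStats(d);print(st[1:][st[1:,4]>100],ce[1:][st[1:,4]>100])
th=np.linspace(0,6.28,60)
for r,zz in((.044,.006),(.0125,.036)):
    e=proj(c,RT.apply(np.c_[r*np.cos(th),r*np.sin(th),0*th+zz])+C0);print(e.min(0),e.max(0))
"
```

```text
t 13.0 pos [0.5322 0.0483 0.1513] F [ 0.1 -0.9  1.2] w 0.0433 gf 0.0 q [ 0.21  0.63  1.67 -0.69  1.09 -0.97]
[0.0, 0.04, 6.05] [-0.0, -0.0, 0.002]
[0.0, 0.04, 12.05] [-0.0, -0.0, 0.002]
[[321.98724945 238.94450405]
 [321.93803713 228.56983496]]
[[ 272  179  100   96 7704]] [[320.73961578 225.90316719]]
[[307 219  30  34 759]] [[321.69960474 235.99472991]]
[272.44297811 178.76071441] [371.43425293 274.44145354]
[306.43944021 223.15202775] [337.53191766 252.93023678]
```

The predicted disc outline matches the picture to within 1 px. I descend and grip.

Call:
play_rows --gripper '[0, 0, 0, 0, 1, 1, 1, 1]' --squeeze 20 --delta_pos '[[0, 0, 4], [0, 0, 8], [0, 0, 11], [0, 0, 12], [0, 0, 12], [0, 0, 12], [0, 0, 12], [0, 0, 12]]' --turn '[[0, 0, 0], [0, 0, 0], [0, 0, 0], [0, 0, 0], [0, 0, 0], [0, 0, 0], [0, 0, 0], [0, 0, 0]]'

```text
time: 14.05
position: [0.5332, -0.02, 0.0536]
tool_rot: [-0.008, 0.954, -0.301, 0.002]
ft_force: [0.4, 1.6, 5.4]
grip_width: 0.0236
grip_force: 20.0
```

Call:
play_rows --gripper '[1, 1, 1, 1, 1, 1, 1, 1, 1, 1]' --delta_pos '[[0, 0, -1.5], [0, 0, -3.5], [0, 0, -7], [0, 0, -11], [0, 0, -15], [0, 0, -17], [0, 0, -17], [0, 0, -17], [0, 0, -17], [0, 0, -17]]' --turn '[[0, 0, 0], [0, 0, 0], [0, 0, 0], [0, 0, 0], [-0.15, 0, 0], [-0.3, 0, 0], [-0.45, 0, 0], [-0.611, 0, 0], [-0.611, 0, 0], [-0.611, 0, 0]]'

```text
time: 15.3
position: [0.5309, 0.0778, 0.1918]
tool_rot: [-0.008, 1.0, -0.001, -0.002]
ft_force: [-0.6, 0.3, -1.4]
grip_width: 0.0233
grip_force: 20.0
```

```bash
python3 -c "
from h import *
plan([(.46,.20,.26,np.pi)]);print(robot.get_obs()['tool_rot'])
c=snap('wrist','w6')
h=cv2.cvtColor(c['color'],cv2.COLOR_RGB2HSV)
m=cv2.inRange(h,(5,40,40),(24,255,255)); z=np.zeros_like(m); cv2.rectangle(z,(180,120),(480,420),255,-1); m&=z
n,l,st,ce=cv2.connectedComponentsWithStats(m);print(st[1:][st[1:,4]>300],ce[1:][st[1:,4]>300])
o=robot.get_obs();r=R.from_quat(o['tool_rot']);th=np.linspace(0,6.28,60)
for zz in(.010,.004): 
  e=proj(c,r.apply(np.c_[.044*np.cos(th),.044*np.sin(th),0*th+zz])+o['position']);print(e.min(0),e.max(0))
"
```

```text
t 15.3 pos [0.5309 0.0778 0.1918] F [-0.6  0.3 -1.4] w 0.0233 gf 20.0
[6.9, 12.3, -6.8] [-0.0, -0.0, 0.02]
[-7.64464766e-03  9.99969160e-01 -5.92106289e-04 -1.69917516e-03]
[[  243   173   160   187 11123]
 [  297   284    50    30  1063]
 [  180   344   301    49  6267]] [[322.02948845 256.97743415]
 [321.51458137 302.02445908]
 [339.73384394 378.94542843]]
[242.53869565 204.27927834] [399.62115537 349.38340844]
[240.02359156 206.51426296] [402.11176027 355.66015917]
```

```bash
cat > tilt.py <<'E'
import sys
from h import *
from scipy.optimize import minimize
def tiltfit(n):
    c=snap('wrist',n); o=robot.get_obs(); r=R.from_quat(o['tool_rot'])
    h=cv2.cvtColor(c['color'],cv2.COLOR_RGB2HSV); m=cv2.inRange(h,(5,40,110),(24,255,255)); z=np.zeros_like(m); cv2.rectangle(z,(180,120),(480,330),255,-1); m&=z
    m=cv2.morphologyEx(m,cv2.MORPH_OPEN,np.ones((5,5)))
    k,l,st,ce=cv2.connectedComponentsWithStats(m); i=1+st[1:,4].argmax()
    # profile of upper (outer) edge per column
    cols=range(st[i,0]+5,st[i,0]+st[i,2]-5,10); ed=np.array([[x,np.nonzero(l[:,x]==i)[0].min()] for x in cols]); print(ed.tolist())
    for row in (180,195,210,225): 
        print(row, c['color'][row,322], end=' ')
    th=np.linspace(0,2*np.pi,200); ring=np.vstack([np.c_[.044*np.cos(th),.044*np.sin(th),0*th+.010],np.c_[.044*np.cos(th),.044*np.sin(th),0*th+.004]])
    def top(p):
        P=R.from_euler('xy',p[:2]).apply(ring-[0,0,-.019])+[p[2],p[3],-.019]
        q=proj(c,r.apply(P)+o['position']); return np.array([q[np.abs(q[:,0]-x)<6][:,1].min() if (np.abs(q[:,0]-x)<6).any() else 300 for x in ed[:,0]])
    f=lambda p:np.sum(np.minimum(np.abs(top([p[0],p[1],0,0])-ed[:,1]),15))
    best=min((minimize(f,[0,y],method='Nelder-Mead',options=dict(initial_simplex=[[0,y],[.1,y],[0,y+.1]])) for y in(-.3,0,.3)),key=lambda b:b.fun)
    print('\ntilt x,y (tool)',best.x,best.fun/len(ed)); print(top([*best.x,0,0]).round().tolist())
tiltfit(sys.argv[1])
E
python3 tilt.py w7
```

```text
[[248, 252], [258, 235], [268, 226], [278, 219], [288, 213], [298, 210], [308, 207], [318, 207], [328, 205], [338, 191], [348, 210], [358, 214], [368, 219], [378, 227], [388, 239]]
180 [153 145 133] 195 [156 149 136] 210 [235 191 133] 225 [230 183 127] 
tilt x,y (tool) [-0.05771709 -0.08550116] 2.148435067031223
[249.0, 235.0, 226.0, 219.0, 213.0, 210.0, 209.0, 208.0, 208.0, 209.0, 211.0, 214.0, 218.0, 226.0, 234.0]
```

The cover is held level. I refine the cup rim numerically from several views.

```bash
cat > cup.py <<'E'
from h import *
th=np.linspace(0,2*np.pi,180,endpoint=False)
def score(c,G,x,y,r=.0385,z=.101):
    u=lambda rr:proj(c,np.c_[x+rr*np.cos(th),y+rr*np.sin(th),0*th+z])
    a,b=u(r-.0012),u(r+.0012); n=b-a; n/=np.linalg.norm(n,axis=1,keepdims=True)
    q=np.float32(u(r))
    gx=cv2.remap(G[0],q[:,0],q[:,1],1)[:,0]; gy=cv2.remap(G[1],q[:,0],q[:,1],1)[:,0]
    return np.mean(np.minimum(np.abs(gx*n[:,0]+gy*n[:,1]),40))
def run(names,x0,y0):
    X=np.arange(-.014,.0141,.001); tot=0
    for n in names:
        c=load(n); g=np.float32(cv2.GaussianBlur(cv2.cvtColor(c['color'],cv2.COLOR_RGB2GRAY),(0,0),.8)); G=(cv2.Sobel(g,5,1,0)/8*2,cv2.Sobel(g,5,0,1)/8*2)
        s=np.array([[score(c,G,x0+a,y0+b) for b in X] for a in X]); i,j=np.unravel_index(s.argmax(),s.shape)
        print(n,x0+X[i],y0+X[j],s.max().round(2),np.median(s).round(2)); tot=tot+s/s.max()
    i,j=np.unravel_index(tot.argmax(),tot.shape); print('joint',x0+X[i],y0+X[j])
if __name__=='__main__': 
    import sys; run(sys.argv[1:],.460,.233)
E
python3 cup.py top0 top4 scene0 scene4 wrist4 w1
```

```text
top0 0.46 0.231 31.86 12.49
top4 0.46 0.23 36.74 13.1
scene0 0.459 0.238 27.73 11.54
scene4 0.457 0.233 19.54 10.44
wrist4 0.462 0.233 23.37 8.33
w1 0.461 0.235 30.04 8.51
joint 0.46 0.232
```

```bash
python3 -c "
from h import *
plan([(.47,.13,.26,np.pi),(.46,.2325,.26,np.pi)])"
```

```text
t 15.4 pos [0.5309 0.0785 0.1914] F [-1.   0.4 -0.8] w 0.0232 gf 20.0
[6.0, 5.2, -6.8] [-0.0, -0.0, 0.02]
[6.9, 15.5, -6.8] [-0.0, -0.0, 0.02]
```

Call:
play_rows --gripper '[1, 1, 1, 1, 1, 1]' --delta_pos '[[0, 0, -3], [2, 2, -6], [4, 4, -6.8], [6, 5.2, -6.8], [6, 5.2, -6.8], [6, 5.2, -6.8]]' --turn '[[0, 0, 0], [0, 0, 0], [0, 0, 0.01], [0, 0, 0.02], [0, 0, 0.02], [0, 0, 0.02]]'

```text
time: 16.15
position: [0.4715, 0.1287, 0.2596]
tool_rot: [0.002, 1.0, -0.0, -0.001]
ft_force: [0.3, 0.1, -0.7]
grip_width: 0.0231
grip_force: 20.0
```

```bash
python3 tilt.py w8 | tail -2; python3 cup.py w8; python3 -c "
from h import *
plan([(.46,.2325,.26,np.pi)]); c=load('w8'); th=np.linspace(0,6.28,60); e=proj(c,np.c_[.46+.0385*np.cos(th),.2325+.0385*np.sin(th),0*th+.101]);print(e.min(0),e.max(0)); print(robot.get_obs()['tool_rot'])"
```

```text
tilt x,y (tool) [-0.06821309 -0.06069019] 2.1930781864878384
[246.0, 234.0, 224.0, 218.0, 213.0, 210.0, 208.0, 207.0, 207.0, 208.0, 210.0, 213.0, 218.0, 225.0, 234.0]
w8 0.462 0.233 27.54 9.29
joint 0.462 0.233
t 16.2 pos [0.4717 0.1284 0.2596] F [-0.7 -0.5 -1.2] w 0.0232 gf 20.0
[1.2, 10.4, -0.0] [-0.0, -0.0, -0.0]
[387.64555371 168.33202385] [467.2708401  246.03988954]
[ 2.27335547e-03  9.99996744e-01 -2.77404330e-04 -1.12594336e-03]
```

Call:
play_rows --gripper '[1, 1, 1, 1, 1, 1, 1, 1, 1]' --delta_pos '[[0.4, 4, 0], [0.7, 7, 0], [1, 10.4, 0], [1, 10.4, 2], [1, 10.4, 5], [1, 10.4, 8], [1, 10.4, 11], [1, 10.4, 11], [1, 10.4, 11]]' --turn '[[0, 0, 0], [0, 0, 0], [0, 0, 0], [0, 0, 0], [0, 0, 0], [0, 0, 0], [0, 0, 0], [0, 0, 0], [0, 0, 0]]'

```text
time: 17.32
position: [0.4623, 0.2323, 0.1502]
tool_rot: [0.003, 1.0, 0.0, -0.001]
ft_force: [0.0, 0.6, -0.1]
grip_width: 0.0237
grip_force: 20.0
```

```bash
python3 -c "
from h import *
plan([(.4615,.233,.118,np.pi),(.4615,.233,.112,np.pi)])
c=snap('wrist','w9'); snap('scene','s9')
# disc center vs rim as seen
m=cv2.inRange(cv2.cvtColor(c['color'],cv2.COLOR_RGB2HSV),(5,40,110),(24,255,255))[:330]
for row in (220,235,250,265):
    x=np.nonzero(m[row,150:500])[0]; print(row,x.min()+150,x.max()+150) if len(x) else None
"; python3 cup.py s9 w9
```

```text
t 17.32 pos [0.4623 0.2323 0.1502] F [ 0.   0.6 -0.1] w 0.0237 gf 20.0
[0.1, 0.1, 3.2] [0.0, -0.0, -0.01]
[0.1, 0.1, 3.8] [0.0, -0.0, -0.01]
220 273 483
235 163 404
250 164 394
265 177 428
s9 0.464 0.233 21.05 11.73
w9 0.467 0.239 11.52 6.01
joint 0.462 0.235
```

Call:
play_rows --gripper '[1, 1, 1, 1, 1, 1]' --delta_pos '[[0, 0.1, 1], [0, 0.1, 2], [0, 0.1, 2.8], [0, 0.1, 3.2], [0, 0.1, 3.4], [0, 0.1, 3.4]]' --turn '[[0, 0, 0], [0, 0, 0], [0, 0, 0], [0, 0, 0], [0, 0, 0], [0, 0, 0]]'

```text
time: 18.18
position: [0.461, 0.2333, 0.1156]
tool_rot: [0.003, 1.0, -0.0, -0.002]
ft_force: [-0.1, 0.5, 0.1]
grip_width: 0.0232
grip_force: 20.0
```

Call:
play_rows --gripper '[1, 1, 1]' --delta_pos '[[0, 0, 0.2], [0, 0, 0.3], [0, 0, 0.3]]' --turn '[[0, 0, 0], [0, 0, 0], [0, 0, 0]]'

```text
time: 18.55
position: [0.461, 0.2334, 0.1129]
tool_rot: [0.003, 1.0, 0.0, -0.001]
ft_force: [0.3, -0.2, 1.1]
grip_width: 0.0238
grip_force: 20.0
```

Call:
play_rows --gripper '[1, 1, 1]' --delta_pos '[[0, 0, 0.1], [0, 0, 0.2], [0, 0, 0.2]]' --turn '[[0, 0, 0], [0, 0, 0], [0, 0, 0]]'

```text
time: 18.92
position: [0.462, 0.2336, 0.1127]
tool_rot: [0.003, 1.0, 0.0, 0.0]
ft_force: [-3.6, -0.1, 14.2]
grip_width: 0.0236
grip_force: 20.0
```

It is seated: contact came at z 0.1127 and the force is vertical. I relieve the load, open and withdraw.

Call:
play_rows --gripper '[1, 1, 0.2, 0, 0, 0, 0, 0, 0, 0]' --delta_pos '[[0, 0, -0.15], [0, 0, -0.15], [0, 0, -0.15], [0, 0, -0.15], [0, 0, -0.15], [0, 0, -1], [0, 0, -3], [0, 0, -6], [0, 0, -10], [0, 0, -14]]' --turn '[[0, 0, 0], [0, 0, 0], [0, 0, 0], [0, 0, 0], [0, 0, 0], [0, 0, 0], [0, 0, 0], [0, 0, 0], [0, 0, 0], [0, 0, 0]]'

```text
time: 20.18
position: [0.4611, 0.2332, 0.2523]
tool_rot: [0.003, 1.0, -0.0, -0.001]
ft_force: [-0.5, 0.1, 0.2]
grip_width: 0.0436
grip_force: 0.0
```

```bash
cat > chk.py <<'E'
from h import *
from scipy.optimize import minimize
plan([(.45,.0,.3,np.pi)])
c=snap('wrist','w10'); s=snap('scene','s10')
th=np.linspace(0,2*np.pi,80); P=np.vstack([np.c_[.044*np.cos(th),.044*np.sin(th),0*th+z] for z in(0,.006)]+[np.c_[.0125*np.cos(th),.0125*np.sin(th),0*th+.036]])
vs=[]
for v in (c,s):
    m=cv2.inRange(cv2.cvtColor(v['color'],cv2.COLOR_RGB2HSV),(5,40,60),(24,255,255)); q=proj(v,[.461,.233,.105])[0]; z=np.zeros_like(m); cv2.circle(z,tuple(int(a) for a in q),70 if v is c else 35,255,-1); m&=z
    m=cv2.morphologyEx(m,cv2.MORPH_OPEN,np.ones((3,3)))
    n,l,st,_=cv2.connectedComponentsWithStats(m); k=1+st[1:,4].argmax(); cs,_=cv2.findContours(np.uint8(l==k),0,1); z=np.zeros_like(m); cv2.fillConvexPoly(z,cv2.convexHull(np.vstack(cs)),1); vs.append((v,z)); print(st[k])
def cost(p,vs):
    t=0
    for v,m in vs:
        q=cv2.convexHull(np.float32(proj(v,R.from_euler('xy',p[3:]).apply(P)+p[:3]))); im=np.zeros((480,640),np.uint8); cv2.fillConvexPoly(im,np.int32(np.round(q*16)),1,8,4); t+=1-(im&m).sum()/(im|m).sum()
    return t
x0=np.array([.461,.233,.102,0,0])
for V in (vs,vs[:1],vs[1:]):
    r=minimize(cost,x0,args=(V,),method='Nelder-Mead',options=dict(initial_simplex=x0+np.vstack([np.zeros(5),np.diag([.01,.01,.01,.1,.1])]),maxiter=600)); print(r.x.round(3),r.fun.round(3), cost(x0,V).round(3))
E
python3 chk.py
```

```text
t 20.18 pos [0.4611 0.2332 0.2523] F [-0.5  0.1  0.2] w 0.0436 gf 0.0
[1.0, -23.3, -4.8] [-0.0, -0.0, -0.01]
[ 265  176  104   93 6871]
[ 231  284   54   38 1556]
[ 0.461  0.234  0.099 -0.029 -0.042] 0.131 0.198
[ 0.46   0.233  0.109 -0.12   0.034] 0.067 0.09
[ 0.454  0.239  0.106 -0.017 -0.003] 0.038 0.107
```

```bash
python3 -c "
from h import *
s=load('s10');o=load('scene4')
b=lambda c:cv2.inRange(cv2.cvtColor(c['color'],cv2.COLOR_RGB2HSV),(105,150,40),(120,255,255))[150:320,230:390]
A,B=b(s),b(o);print((A>0).sum(),(B>0).sum(),((A>0)&(B>0)).sum())
print(robot.hand_in())"
```

```text
8155 8542 7009
the job is handed in; nothing more can be done
None
```

I swung the latch aside, raised the lid to about 97°, where it stayed, set the wooden cover level on the steel cup with its plug in the mouth, and handed the job in at about 20 s; no verdict came back. The arm pressed with up to 39 N while pushing the latch, just under the 40 N limit.

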